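# Fit the flat beater into the mixer drive and hold it home

## Robot

A 7-joint arm with a two-finger parallel gripper is mounted at the origin on the work surface. World frame = base frame: x ahead of the robot, y to its left, z up, the work surface at z = 0. Lengths are in m, angles in rad, forces in N, time in s.
With the tool pointing down it reaches from about 0.425 to 0.925 m from the base axis. Payload 6.8 kg.
Tool frame: the origin (TCP) lies midway between the tips of the shut fingers; the grasp point (between the pads) lies 19 mm behind it; z points along the fingers, y is the direction in which the jaws open and shut (so a half turn about z gives the same grasp; the last joint's range is limited). The gripper opens to 85 mm and grips with 20 to 120 N. Pads are 22 mm wide; open, the fingers measure 114 mm over their backs; the gripper's body (76 mm by 85 mm) begins 54 mm behind the grasp point. The pads swing forward as they close: fully open they stand 13 mm farther back than shut.
Start: joints at [-1.372, 0.477, 0.022, 1.555, -0.011, 1.109, -0.083], TCP at [0.204, 0.643, 0.231] pointing down, gripper open.
Joint ranges: [-2.96, 2.96], [-0.34, 2.1], [-1.41, 1.46], [0.24, 2.44], [-1.37, 4.51], [0.17, 1.92], [-2.96, 2.96]. Speed limits (rad/s): [2.39, 2.39, 3.14, 3.14, 3.14, 3.14, 3.14].

## Interface

Orientations are given as a rotation vector (axis times angle).
In Python, from bench import r gives the robot as it stands. The module is installed in compiled form; this text tells all that it offers.
- The arm moves only by the tool apply_moves, never from a script. Its argument "plan" is a list that holds one entry, the list of rows, each a list of 7 numbers: the turn, a rotation vector about the tool's x, y, z scaled (see below), then the shift along the tool's x, y, z scaled (see below), then the closure, from -1 (fully open) to 1 (shut). In form: [[[wx, wy, wz, tx, ty, tz, grip], ...]]. A call has 1 to 12 rows; each row is the pose to reach, as a shift and turn from the pose commanded when the call began, along the tool's axes at that moment, turning the shorter way round; what a row does not reach only later rows make up. The controller multiplies each number of a shift by 0.4 m and each number of a turn by 180 degrees. A row lasts 1/12 s, in which the tool goes at most 41.7 mm and 7.16 degrees, less where a joint would pass 70% of its speed; a pose out of reach is approached as far as the arm can. A call with a number of a shift or a turn outside -1 to 1 is refused whole. A call with a gripper value outside its range is refused whole. The fingers move at their own pace and stop on an object; "force" is the grip in N (left out, the last holds). Time passes only in rows, so rows that repeat a pose let the fingers close. It gives the time, the measured TCP pose, the force and the opening at its end, in the units of the state.
- r.get_obs(): the state, without advancing time (a new reading comes with each control period).
- r.grab_frame(name): name is "side" or "top" or "wrist"; returns a dict with "pixels" (384x512x3 uint8, blue, green, red), "fx", "fy", "cx", "cy" (pixels), "pose" (4x4, takes a point from camera to world coordinates). Camera axes: x right, y up, looking along -z (the intrinsics and any distortion apply to the point x, -y, -z); pixel columns grow to the right and rows downward; lengths in m; the calibration is good to about 2 mm. A picture is of the moment at which its call begins. There is no depth.
- r.hand_in(): hands the job in, once; it reports no verdict.
The state is a dict: "clock": time; "joints": joint angles; "qvel": joint speeds; "tau": joint torques, N m; "tcp_pos": TCP position; "orientation": TCP orientation; "contact_force": force on the tool from outside, world axes, zero at the start; "moment": the same for the moment, N m; "grip_width": finger opening in m.
Only numpy, scipy, OpenCV 4.12 (cv2) and the standard library are available. Lean on these libraries where they do the work, as an engineer would, in place of code of your own. Each camera call takes 0.05 s, during which the arm holds its last target. There are 200 camera calls.

## Task

Take the flat beater (the one with the wide, flat open frame, not the spiral dough hook) by its handle out of the rest, turn it until the splines of its stem mesh with the cross-shaped socket on top of the mixer base, and slide it fully home, until its collar sits flush on the socket against the spring inside. Finish while still holding the handle and pressing the beater down: it must not be let go, because the spring would push it out again. Leave the dough hook in its rest and the other things on the bench where they are.

Things in the scene. Friction and masses are not known exactly. Their poses are not given: they have to be found in the camera images.
- beater_grip (a point): Centre of the flat beater's handle. The beater is a loose cast-aluminium attachment, 170 mm tall, 0.3 kg, standing stem down in one hole of the rest. z up along the stem, x along the handle's width, y through its thickness. The handle is a flat tab, 36 (x) by 14 (y) by 45 mm high, at the very top; grip it across y. Below it a 16 mm shaft with a flat frame of bars in the x-z plane, 100 mm wide, 32 to 104 mm below this point
- beater: The whole beater; origin at the lower end of its foot, 148 mm below the handle's centre, same axes; 10 mm above the table while in the rest. The splined foot is 30 mm long, plus-shaped: crossed ribs along x and y, each 29 mm long, 7 mm thick, bevelled to a V over the lowest 3.5 mm. Above it a collar 44 mm across, its underside 118 mm below the handle's centre. Fits the socket at any quarter turn
- hook_grip (a point): Centre of the handle of the spiral dough hook, which has the same handle, shaft, collar and foot as the beater but a coiled hook about 66 mm across in place of the flat frame. It stands in the other hole of the rest and stays there
- socket_mouth (a point): Centre of the mouth of the drive socket, in the top face of a square aluminium hub (54 by 54 mm, 38 mm high) on the mixer base, 108 mm above the table. z up; x and y along the hub's sides and along two crossed slots, each 34 mm long, 10.5 mm wide, 35 mm deep, open at the top. The hub is geared down and practically does not turn by hand
- ejector (a joint): Travel in m of a sprung pin in the middle of the socket: 0 = up, 0.012 = pressed down by the beater with its collar flush on the hub. It meets the foot when the collar is still 12 mm above the hub, and pushes back with 5 N there and 9 N when the collar is flush, more than the beater's weight
- mixer: White bottom-drive mixer base without its bowl, 250 (x) by 210 (y) mm, 70 mm high, fixed; origin at the centre of its underside. The hub stands in the middle of its top, turned at any angle
- rest: Grey rest block 250 (x) by 90 (y) by 40 mm high, fixed; origin at the centre of its underside. Two round holes 35 mm across and 33 mm deep at x = -75 and +75 mm; the attachments stand in them with their collars on the block's top, at any yaw
- pastry_brush: Pastry brush lying on the bench between mixer and rest; leave alone
- foil_cups: Stack of foil tart cups, 68 mm across, 62 mm high, on the far side of the bench; leave alone
- bean_jar: Glass jar 84 mm across, 120 mm high, on the far side; leave alone
- mixing_bowl: Steel mixing bowl 230 mm across, 110 mm high, at the right side; leave alone
- measure_cup: Small steel mug 72 mm across, 75 mm high, at the right side; leave alone
There are look-alikes about, which are no part of the job. What is shaped like the part that bears hook_grip but blue or turquoise is not meant.

How it is judged:
By the outcome, as a careful person would: the job done as asked, in the order asked, and still so for the second after the job is handed in, while the arm keeps its last pose, push and grip.
It also fails if it takes over 48 s, if anything falls off the work surface, if the arm or the gripper's body presses on something with over 40 N, if the wrist force passes 120 N, or if a joint passes its speed limit or range.

## Working session

There is one attempt and no reset: what is moved stays moved. The work goes in short steps, Python scripts to look and compute and a tool call to move; the robot and the scene stay as the last step left them, time stands still between calls to the robot, and variables do not carry over. Pictures are saved under pics/ and viewed, on a budget of 10 in all, crops included, one or two more only if the job needs it, and the job is handed in when it is done.

Besides the shell and the picture viewer there is one more tool, called after "Request:" in YAML: its name, and indented under it one key for each argument. apply_moves: Moves the arm, as the interface text tells. Its arguments: {"type":"object","properties":{"plan":{"type":"array","items":{"type":"array","items":{"type":"array","items":{"type":"number","minimum":-1,"maximum":1}}}},"force":{"type":"number"}},"required":["plan"]}

```bash
mkdir -p pics
cat > h.py <<'E'
import numpy as np, cv2
from scipy.spatial.transform import Rotation as R
from bench import r
def ray(f,u,v):
    P=np.array(f["pose"]); d=P[:3,:3]@np.array([(u-f["cx"])/f["fx"],-(v-f["cy"])/f["fy"],-1.]); return P[:3,3],d
def onz(f,u,v,z):
    o,d=ray(f,u,v); return o+d*(z-o[2])/d[2]
def proj(f,p):
    P=np.array(f["pose"]); c=P[:3,:3].T@(np.array(p)-P[:3,3]); return f["cx"]+f["fx"]*c[0]/-c[2], f["cy"]-f["fy"]*c[1]/-c[2]
def tri(f1,a,f2,b):
    o1,d1=ray(f1,*a);o2,d2=ray(f2,*b); d1/=np.linalg.norm(d1);d2/=np.linalg.norm(d2)
    s=np.linalg.lstsq(np.c_[d1,-d2],o2-o1,rcond=None)[0]; p,q=o1+s[0]*d1,o2+s[1]*d2
    return (p+q)/2,np.linalg.norm(p-q)
def rel(dw):
    "world shift -> tool units"
    return R.from_rotvec(r.get_obs()["orientation"]).inv().apply(dw)/0.4
E
python3 - <<'E'
from h import *
fs={n:r.grab_frame(n) for n in("side","top","wrist")}
for n,f in fs.items(): print(n,f["fx"],f["cx"],f["cy"],np.round(f["pose"],3).tolist(),[k for k in f]); cv2.imwrite(f"pics/{n}0.png",f["pixels"])
a=np.hstack([fs["side"]["pixels"],fs["top"]["pixels"]])
cv2.imwrite("pics/t0.png",cv2.resize(fs["top"]["pixels"],(800,600)));cv2.imwrite("pics/s0.png",cv2.resize(fs["side"]["pixels"],(800,600)))
import pickle;pickle.dump(fs,open("f0.pkl","wb"))
print(r.get_obs())
E
```

```text
side 451.4981717301128 250.1224388273965 190.2547204074839 [[0.969, 0.185, -0.164, 0.344], [-0.247, 0.685, -0.686, -1.094], [-0.015, 0.705, 0.709, 1.102], [0.0, 0.0, 0.0, 1.0]] ['pixels', 'fx', 'fy', 'cx', 'cy', 'pose']
top 418.3810845103841 257.48513221659334 185.27253818382724 [[0.011, 0.981, -0.191, 0.362], [-1.0, 0.013, 0.006, -0.16], [0.008, 0.191, 0.982, 1.139], [0.0, 0.0, 0.0, 1.0]] ['pixels', 'fx', 'fy', 'cx', 'cy', 'pose']
wrist 311.2905039904792 250.42864581660703 192.62050336715453 [[0.302, -0.914, -0.27, 0.136], [0.953, 0.289, 0.087, 0.665], [-0.001, -0.284, 0.959, 0.372], [0.0, 0.0, 0.0, 1.0]] ['pixels', 'fx', 'fy', 'cx', 'cy', 'pose']
{'clock': 0.15, 'joints': array([-1.37209015,  0.47762322,  0.02232784,  1.55618621, -0.01149945,
        1.10931897, -0.08309793]), 'qvel': array([-0.00052005, -0.00497316, -0.00054569, -0.00277347,  0.00024805,
       -0.00018639,  0.00095729]), 'tau': array([ 3.13427758e-03, -5.96924722e+01,  1.61038209e+00, -2.81489897e+01,
        1.26384807e-02,  6.60290709e-03, -5.16647290e-06]), 'tcp_pos': array([0.20371913, 0.64305496, 0.2305561 ]), 'orientation': array([-4.79965038e-01, -3.10458462e+00,  2.20272732e-03]), 'contact_force': array([-1.19087374,  0.78393373, -0.18822089]), 'moment': array([-0.02449402,  0.05056272, -0.027748  ]), 'grip_width': 0.08532734449293075}
```

View pics/t0.png

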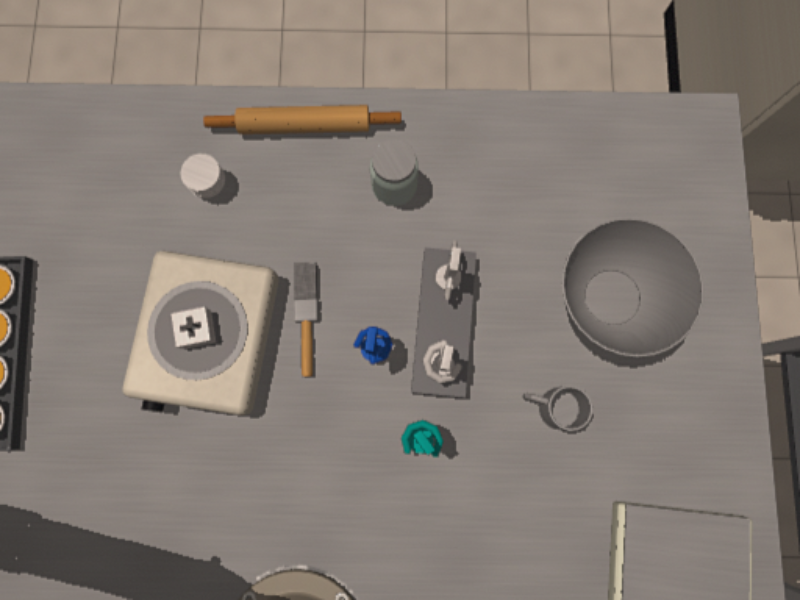

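View pics/s0.png

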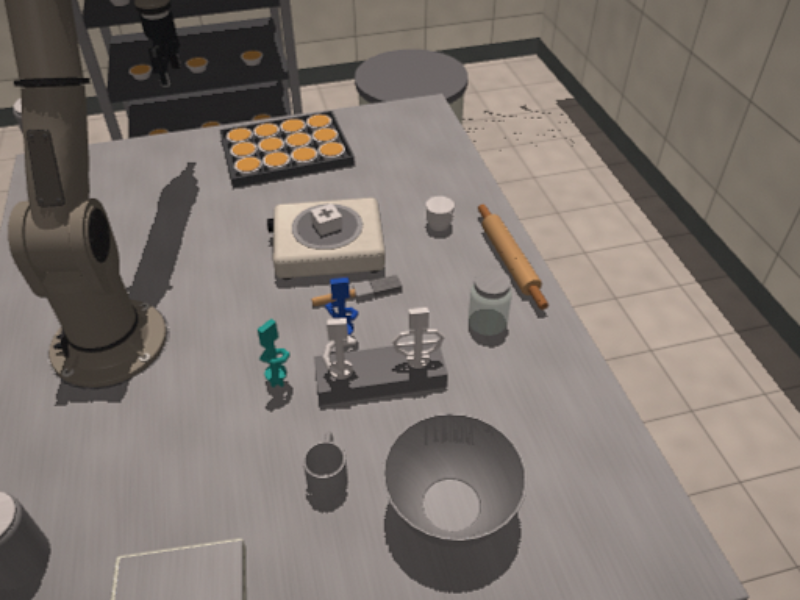

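The pictures show the beater in the far hole of the rest: its handle is at about (456,250) in the scaled top view and (419,320) in the side view. The dough hook is in the near hole, at (445,358). The hub with its cross is at (192,327) in the top view and (326,217) in the side view.

Run:
```python
from h import *
import pickle
fs=pickle.load(open("f0.pkl","rb"));t,s=fs["top"],fs["side"];k=1/1.5625
# hub: bright pixels
def blob(f,x0,x1,y0,y1,th):
    g=f["pixels"][y0:y1,x0:x1].astype(int); m=(g.min(2)>th)&(g.max(2)-g.min(2)<25)
    c,_=cv2.findContours(m.astype(np.uint8)*255,cv2.RETR_EXTERNAL,cv2.CHAIN_APPROX_NONE)
    c=max(c,key=cv2.contourArea)+np.array([x0,y0]); return c
c=blob(t,100,146,188,232,170)
P=np.array([onz(t,u,v,.108)[:2] for u,v in c[:,0]])
r1=cv2.minAreaRect(P.astype(np.float32)*1000);print("hub",r1)
# dark cross pixels: centroid
g=t["pixels"].min(2); 
m=np.zeros(g.shape,np.uint8);cv2.drawContours(m,[c],-1,255,-1)
m=cv2.erode(m,np.ones((3,3)));d=(g<110)&(m>0);v,u=np.nonzero(d);print("cross",len(u),u.mean(),v.mean(),onz(t,u.mean(),v.mean(),.108))
for f,n,(a,b) in((t,"top",(456*k,244*k)),(t,"mid",(455*k,256*k))): print(n,onz(f,a,b,.18),onz(f,a,b,.158))
print("tri handle", tri(t,(456*k,252*k),s,(419*k,320*k)))
print("tri cross", tri(t,(192*k,327*k),s,(327*k,216*k)))
print("rest",[onz(t,a*k,b*k,.04).round(3).tolist() for a,b in((425,249),(477,253),(467,398),(413,394))])
c1=t["pixels"][130:270,90:310];c2=s["pixels"][110:260,170:300]
A=cv2.resize(t["pixels"][145:260,255:315],None,fx=5,fy=5,interpolation=2);B=cv2.resize(s["pixels"][185:260,195:290],None,fx=5,fy=5,interpolation=2)
H=575;B=cv2.copyMakeBorder(B,0,H-B.shape[0],0,0,0);cv2.imwrite("pics/c1.png",np.hstack([A,B]))
```

```text
hub ((498.01324462890625, 169.05435180664062), (49.036285400390625, 50.365386962890625), 12.333381652832031)
cross 0 nan nan [nan nan nan]
top [ 0.62008375 -0.2457303   0.18      ] [ 0.62600545 -0.24770223  0.158     ]
mid [ 0.60134688 -0.24413817  0.18      ] [ 0.60683856 -0.24607356  0.158     ]
tri handle (array([ 0.60594934, -0.24757096,  0.1559307 ]), np.float64(0.01512594845726385))
tri cross (array([0.50036837, 0.17109407, 0.09492851]), np.float64(0.0012891010329319577))
rest [[0.648, -0.204, 0.04], [0.642, -0.295, 0.04], [0.394, -0.275, 0.04], [0.4, -0.186, 0.04]]<stdin>:15: RuntimeWarning: Mean of empty slice.
  ret = ret.dtype.type(ret / rcount)
```

View pics/c1.png

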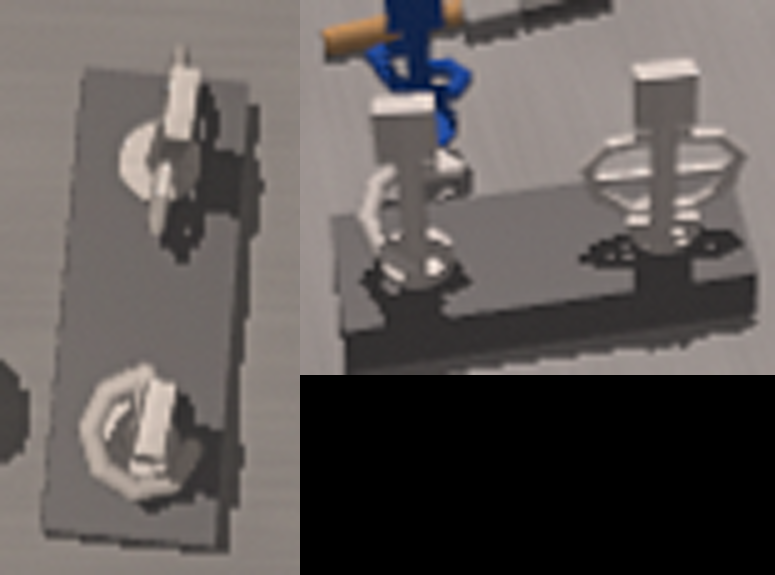

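Run:
```python
from h import *
import pickle
fs=pickle.load(open("f0.pkl","rb"));t,s=fs["top"],fs["side"]
def blob(f,x0,x1,y0,y1,th):
    g=f["pixels"][y0:y1,x0:x1].astype(int); m=(g.min(2)>th)
    c,_=cv2.findContours(m.astype(np.uint8)*255,cv2.RETR_EXTERNAL,cv2.CHAIN_APPROX_NONE)
    return max(c,key=cv2.contourArea)+np.array([x0,y0])
for th in(150,170,190):
    c=blob(t,285,300,156,175,th);P=np.array([onz(t,u,v,.1805)[:2] for u,v in c[:,0]])
    print(th,cv2.minAreaRect(P.astype(np.float32)*1000))
    c=blob(s,315-255+255-0,345,190,205,th) if 0 else blob(s,258,280,193,203,th);P=np.array([onz(s,u,v,.1805)[:2] for u,v in c[:,0]])
    print("side",cv2.minAreaRect(P.astype(np.float32)*1000))
ob=r.get_obs();M=R.from_rotvec(ob["orientation"]).as_matrix();print(M.round(3))
print("rel to hub viewpoint",rel(np.array([0.43,0.19,0.231])-ob["tcp_pos"]))
P=np.array(fs["wrist"]["pose"]);print("cam in tool",(M.T@(P[:3,3]-ob["tcp_pos"])).round(3),(M.T@-P[:3,2]).round(3))
```

```text
150 ((598.5140991210938, -243.16702270507812), (12.004227638244629, 33.68950271606445), 82.79407501220703)
side ((596.4655151367188, -245.61180114746094), (15.233619689941406, 36.690467834472656), 87.81201171875)
170 ((598.9945068359375, -243.18821716308594), (10.981712341308594, 31.9549503326416), 81.94744873046875)
side ((597.7267456054688, -247.5700225830078), (11.735392570495605, 33.835655212402344), 74.88896179199219)
190 ((605.6222534179688, -238.9170379638672), (0.0, 0.0), 0.0)
side ((596.7263793945312, -246.86920166015625), (8.903347969055176, 30.79230308532715), 82.7439193725586)
[[-0.953  0.302 -0.   ]
 [ 0.302  0.953 -0.001]
 [-0.    -0.001 -1.   ]]
rel to hub viewpoint [-8.81325863e-01 -9.08929221e-01  2.46995046e-04]
cam in tool [ 0.071  0.001 -0.142] [-0.284  0.     0.959]
```

Request:
apply_moves:
  plan:
    - [[0,0,-0.056,-1.0,-0.86,-0.05,-1],[0,0,-0.056,-1.0,-0.86,-0.05,-1],[0,0,-0.056,-1.0,-0.86,-0.05,-1],[0,0,-0.056,-1.0,-0.86,-0.05,-1],[0,0,-0.056,-1.0,-0.86,-0.05,-1],[0,0,-0.056,-1.0,-0.86,-0.05,-1],[0,0,-0.056,-1.0,-0.86,-0.05,-1],[0,0,-0.056,-1.0,-0.86,-0.05,-1],[0,0,-0.056,-1.0,-0.86,-0.05,-1],[0,0,-0.056,-1.0,-0.86,-0.05,-1],[0,0,-0.056,-1.0,-0.86,-0.05,-1],[0,0,-0.056,-1.0,-0.86,-0.05,-1]]

```text
clock: 1.15
tcp_pos: [0.4671, 0.2165, 0.2504]
orientation: [0.205, 3.135, 0.0]
contact_force: [1.2, 0.7, -0.1]
grip_width: 0.0855
```

Request:
apply_moves:
  plan:
    - [[0,0,0,-0.09,-0.107,0,-1],[0,0,0,-0.09,-0.107,0,-1],[0,0,0,-0.09,-0.107,0,-1],[0,0,0,-0.09,-0.107,0,-1]]

```text
clock: 1.48
tcp_pos: [0.4968, 0.1706, 0.25]
orientation: [-0.209, -3.134, 0.0]
contact_force: [-0.1, 0.5, 0.5]
grip_width: 0.0854
```

Run:
```python
from h import *
o=r.get_obs();print(o["joints"].round(3),o["tcp_pos"],o["qvel"].round(3))
f=r.grab_frame("wrist");import pickle;pickle.dump(f,open("f1.pkl","wb"))
im=f["pixels"];print(proj(f,(.498,.169,.108)));cv2.imwrite("pics/w1.png",cv2.resize(im,(800,600)))
```

```text
[-0.651  0.211  0.235  1.903 -0.057  1.035  1.046] [0.49679627 0.1706392  0.25003088] [-0.034 -0.002 -0.041  0.004 -0.005  0.001 -0.005]
(np.float64(248.3517655662234), np.float64(181.17690751890754))
```

View pics/w1.png

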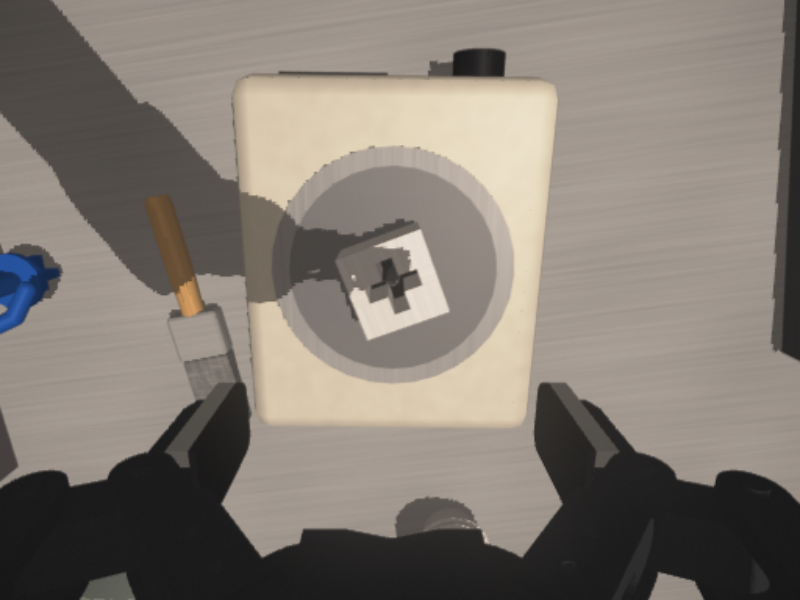

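The wrist view shows the hub's top-face corners at about (420,229), (449,314), (369,340) and (338,260). The cross is at about (393,284).

Run:
```python
from h import *
import pickle
f=pickle.load(open("f1.pkl","rb"));k=1/1.5625
g=cv2.cvtColor(f["pixels"],cv2.COLOR_BGR2GRAY)
pts=np.array([[420,229],[449,314],[369,340],[338,260]],np.float32)*k
ref=cv2.cornerSubPix(g,pts.reshape(-1,1,2).copy(),(4,4),(-1,-1),(3,30,.01)).reshape(-1,2)
for p in (pts,ref):
  W=np.array([onz(f,u,v,.108)[:2] for u,v in p]);e=np.roll(W,-1,0)-W
  print((p/k).round(1).tolist(),"c",W.mean(0).round(4),"len",np.linalg.norm(e,axis=1).round(4),"ang",(np.degrees(np.arctan2(e[:,1],e[:,0]))%90).round(1))
  a=W[0]-W[2];b=W[1]-W[3];print("diag ang", (np.degrees(np.arctan2(a[1],a[0]))-45)%90,(np.degrees(np.arctan2(b[1],b[0]))-45)%90)
print("cross",onz(f,393*k,283*k,.108))
# lit face edges via fitted lines along Canny points near each edge
E_=cv2.Canny(g,60,140);v,u=np.nonzero(E_);Q=np.c_[u,v]
L=[]
for i in range(4):
    a,b=ref[i],ref[(i+1)%4];d=(b-a)/np.linalg.norm(b-a);n=np.array([-d[1],d[0]]);s=(Q-a)@d;t=(Q-a)@n;l=np.linalg.norm(b-a)
    m=(s>.1*l)&(s<.9*l)&(abs(t)<2.5);x=Q[m]
    w=np.array([onz(f,*q,.108)[:2] for q in x],np.float32);vx,vy,x0,y0=cv2.fitLine(w*1000,cv2.DIST_HUBER,0,.01,.01).ravel();print(m.sum(),np.degrees(np.arctan2(vy,vx))%90)
c=g[130:230,200:300];cv2.imwrite("pics/c2.png",cv2.resize(f["pixels"][135:225,205:300],None,fx=6,fy=6,interpolation=2))
```

```text
[[420.0, 229.0], [449.0, 314.0], [369.0, 340.0], [338.0, 260.0]] c [0.5008 0.1723] len [0.0553 0.0521 0.0537 0.0517] ang [12.1 11.4 11.6 13.2]
diag ang 13.460734244611302 10.673429431708875
[[419.3999938964844, 228.3000030517578], [448.8999938964844, 310.6000061035156], [367.20001220703125, 339.79998779296875], [334.1000061035156, 260.20001220703125]] c [0.5001 0.1714] len [0.0537 0.0538 0.0539 0.0537] ang [13.  13.1 12.9 13. ]
diag ang 13.028090348863003 12.955402914265704
cross [0.49834123 0.17195941 0.108     ]
42 12.769607
45 12.63942
51 12.659321
29 13.111832
```

View pics/c2.png

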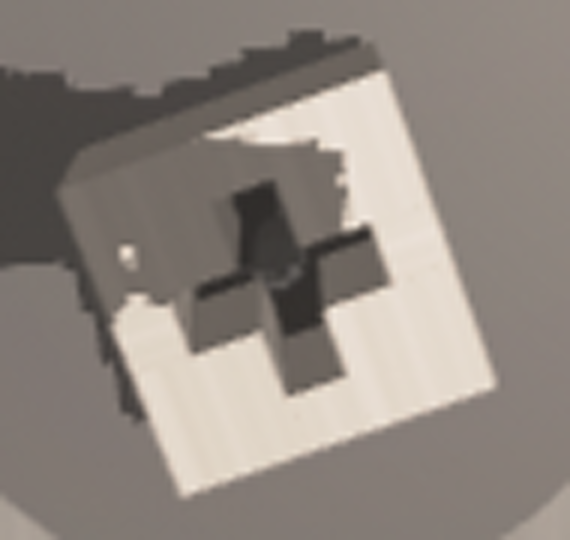

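Request:
apply_moves:
  plan:
    - [[0,0,0,-0.386,-0.997,-0.125,-1],[0,0,0,-0.386,-0.997,-0.125,-1],[0,0,0,-0.386,-0.997,-0.125,-1],[0,0,0,-0.386,-0.997,-0.125,-1],[0,0,0,-0.386,-0.997,-0.125,-1],[0,0,0,-0.386,-0.997,-0.125,-1],[0,0,0,-0.386,-0.997,-0.125,-1],[0,0,0,-0.386,-0.997,-0.125,-1],[0,0,0,-0.386,-0.997,-0.125,-1],[0,0,0,-0.386,-0.997,-0.125,-1],[0,0,0,-0.386,-0.997,-0.125,-1],[0,0,0,-0.386,-0.997,-0.125,-1]]

```text
clock: 2.53
tcp_pos: [0.5979, -0.2473, 0.3003]
orientation: [0.211, 3.134, -0.003]
contact_force: [-0.3, 0.8, 0.3]
grip_width: 0.085
```

Run:
```python
from h import *
o=r.get_obs();print(o["joints"].round(3),o["tcp_pos"],o["qvel"].round(3))
f=r.grab_frame("wrist");import pickle;pickle.dump(f,open("f2.pkl","wb"))
im=f["pixels"];print(proj(f,(.597,-.2455,.1805)));cv2.imwrite("pics/w2.png",cv2.resize(im,(800,600)))
```

```text
[-0.038  0.4    0.461  1.569 -0.184  1.215  1.892] [ 0.59787256 -0.24732755  0.30026947] [-0.053 -0.026 -0.056  0.05  -0.009  0.001 -0.043]
(np.float64(252.06955386353098), np.float64(184.57731972130506))
```

View pics/w2.png

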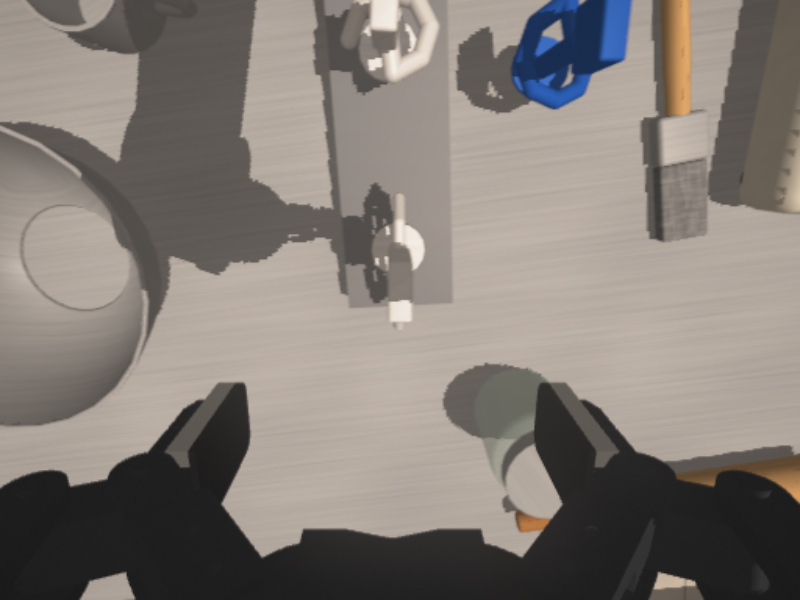

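The handle's top is centred at about (400,288), and the frame's bar runs straight up the picture from (399,195) to (400,328), so the yaw matches the jaws.

Run:
```python
from h import *
import pickle
f=pickle.load(open("f2.pkl","rb"));k=1/1.5625
g=cv2.cvtColor(f["pixels"],cv2.COLOR_BGR2GRAY)
for y in(180,186,192,196,202,204,206):print(y,g[y,242:272].tolist())
print(g[155:212,256].tolist())
p=onz(f,400*k,288*k,.1805);o=r.get_obs();print(p,"bar",onz(f,399*k,195*k,.09),onz(f,400*k,327*k,.09))
print(o["tcp_pos"],rel(p-o["tcp_pos"]))
```

```text
180 [80, 80, 80, 80, 80, 87, 105, 117, 122, 123, 124, 123, 122, 121, 122, 124, 125, 126, 125, 124, 123, 126, 135, 142, 144, 145, 144, 144, 145, 145]
186 [80, 79, 79, 80, 81, 87, 105, 119, 124, 125, 124, 125, 126, 126, 126, 125, 125, 125, 125, 125, 123, 126, 134, 143, 143, 144, 144, 144, 144, 144]
192 [82, 114, 134, 136, 138, 136, 127, 121, 123, 125, 125, 124, 128, 166, 195, 227, 227, 228, 228, 194, 163, 124, 132, 142, 142, 142, 142, 143, 143, 143]
196 [158, 160, 163, 164, 167, 165, 171, 198, 221, 228, 229, 230, 231, 232, 232, 232, 233, 234, 235, 235, 229, 200, 180, 173, 172, 173, 173, 174, 174, 174]
202 [174, 174, 173, 174, 174, 168, 171, 197, 222, 230, 231, 231, 231, 231, 231, 232, 233, 233, 234, 232, 226, 204, 181, 178, 177, 178, 178, 178, 177, 177]
204 [177, 177, 178, 177, 177, 171, 174, 201, 222, 229, 230, 230, 231, 232, 232, 232, 232, 232, 233, 234, 229, 205, 177, 175, 175, 175, 175, 175, 175, 175]
206 [174, 174, 173, 173, 173, 173, 172, 176, 179, 167, 160, 169, 179, 187, 190, 188, 182, 179, 180, 178, 173, 177, 175, 176, 177, 177, 177, 177, 177, 176]
[183, 170, 132, 120, 111, 109, 110, 110, 110, 111, 111, 110, 114, 121, 124, 122, 123, 123, 123, 123, 123, 122, 123, 123, 121, 122, 124, 125, 125, 126, 126, 126, 125, 124, 125, 125, 125, 195, 229, 231, 232, 232, 232, 232, 233, 233, 232, 231, 232, 232, 222, 190, 195, 198, 197, 202, 174]
[ 0.59722762 -0.24208525  0.1805    ] bar [ 0.55369733 -0.23573124  0.09      ] [ 0.65210688 -0.24784707  0.09      ]
[ 0.59801974 -0.24418561  0.29974723] [0.00247274 0.00493463 0.2981198 ]
```

Request:
apply_moves:
  plan:
    - [[0,0,0,0.002,0.004,0.1,-1],[0,0,0,0.002,0.004,0.2,-1],[0,0,0,0.002,0.004,0.3,-1],[0,0,0,0.002,0.004,0.36,-1],[0,0,0,0.002,0.004,0.402,-1],[0,0,0,0.002,0.004,0.402,-1],[0,0,0,0.002,0.004,0.402,0.3],[0,0,0,0.002,0.004,0.402,1],[0,0,0,0.002,0.004,0.402,1],[0,0,0,0.002,0.004,0.402,1],[0,0,0,0.002,0.004,0.402,1],[0,0,0,0.002,0.004,0.402,1]]
  force: 90

```text
clock: 3.58
tcp_pos: [0.5976, -0.2428, 0.1404]
orientation: [0.205, 3.133, -0.001]
contact_force: [-2.6, -3.4, 10.7]
grip_width: 0.0129
```

Request:
apply_moves:
  plan:
    - [[0,0,0,0,0,0,1],[0,0,0,0,0,0,1],[0,0,0,0,0,0,1],[0,0,0,0,0,0,1]]

```text
clock: 3.92
tcp_pos: [0.5977, -0.243, 0.1403]
orientation: [0.206, 3.133, -0.001]
contact_force: [-0.1, -0.9, 5.4]
grip_width: 0.0134
```

Run:
```python
from h import *
o=r.get_obs();print(o["joints"].round(3),o["tcp_pos"],o["contact_force"],o["moment"],o["grip_width"],np.degrees(np.arctan2(*R.from_rotvec(o["orientation"]).as_matrix()[[1,0],1])))
```

```text
[ 0.     0.547  0.404  1.735 -0.261  0.911  1.951] [ 0.59767378 -0.2430408   0.14033331] [-0.14916513 -0.90195853  5.44094829] [-0.14306889  0.12674566  0.01765812] 0.013378436572667397 82.48028750782498
```

Request:
apply_moves:
  plan:
    - [[0,0,0,0,0,-0.03,1],[0,0,0,0,0,-0.07,1],[0,0,0,0,0,-0.12,1],[0,0,0,0,0,-0.2,1],[0,0,0,0,0,-0.28,1],[0,0,0,0,0,-0.36,1],[0,0,0,0,0,-0.44,1],[0,0,0,0,0,-0.5,1],[0,0,0,0,0,-0.5,1],[0,0,0,0,0,-0.5,1]]

```text
clock: 4.75
tcp_pos: [0.5971, -0.2425, 0.3403]
orientation: [0.205, 3.133, 0.0]
contact_force: [0.5, -0.6, -4.1]
grip_width: 0.013
```

Run:
```python
from h import *
o=r.get_obs();print(o["joints"].round(3),o["tcp_pos"],o["contact_force"],o["moment"],o["grip_width"])
f=r.grab_frame("wrist");s=r.grab_frame("side");import pickle;pickle.dump((f,s),open("f3.pkl","wb"))
cv2.imwrite("pics/w3.png",np.hstack([cv2.resize(f["pixels"],(400,300)),cv2.resize(s["pixels"][100:260,170:340],(340,320))[:300]]))
t=np.array([.500,.1715,.0])-o["tcp_pos"];t[2]=0;print(rel(t))
```

```text
[-0.051  0.37   0.47   1.52  -0.172  1.291  1.879] [ 0.59713961 -0.24247349  0.34026605] [ 0.51054432 -0.64946017 -4.13788962] [-0.03450197  0.07825689  0.01529717] 0.013013986434837806
[0.37560168 0.9944757  0.00221776]
```

View pics/w3.png

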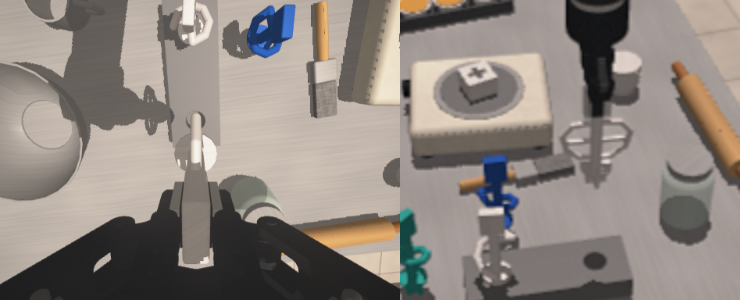

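Request:
apply_moves:
  plan:
    - [[0,0,-0.113,0.376,0.994,0,1],[0,0,-0.113,0.376,0.994,0,1],[0,0,-0.113,0.376,0.994,0,1],[0,0,-0.113,0.376,0.994,0,1],[0,0,-0.113,0.376,0.994,0,1],[0,0,-0.113,0.376,0.994,0,1],[0,0,-0.113,0.376,0.994,0,1],[0,0,-0.113,0.376,0.994,0,1],[0,0,-0.113,0.376,0.994,0,1],[0,0,-0.113,0.376,0.994,0,1],[0,0,-0.113,0.376,0.994,0,1],[0,0,-0.113,0.376,0.994,0,1]]

```text
clock: 5.85
tcp_pos: [0.4972, 0.1759, 0.3371]
orientation: [0.364, -3.116, -0.0]
contact_force: [0.3, -0.3, -2.9]
grip_width: 0.0129
```

Request:
apply_moves:
  plan:
    - [[0,0,0,0,0,0.06,1],[0,0,0,0,0,0.12,1],[0,0,0,0,0,0.18,1],[0,0,0,0,0,0.21,1],[0,0,0,0,0,0.21,1],[0,0,0,0,0,0.21,1]]

```text
clock: 6.35
tcp_pos: [0.4992, 0.17, 0.254]
orientation: [0.349, -3.119, 0.003]
contact_force: [0.3, -0.2, -2.9]
grip_width: 0.0131
```

Run:
```python
from h import *
o=r.get_obs();print(o["joints"].round(3),o["tcp_pos"],o["contact_force"],o["moment"],o["grip_width"],np.degrees(np.arctan2(*R.from_rotvec(o["orientation"]).as_matrix()[[1,0],1])))
s=r.grab_frame("side");t=r.grab_frame("top");w=r.grab_frame("wrist");import pickle;pickle.dump((s,t,w),open("f4.pkl","wb"))
print("side: socket",proj(s,(.5,.1715,.108)),"foot",proj(s,(*o["tcp_pos"][:2],o["tcp_pos"][2]-.13)),"collar",proj(s,(*o["tcp_pos"][:2],o["tcp_pos"][2]-.1)))
print("wrist collar",proj(w,(*o["tcp_pos"][:2],o["tcp_pos"][2]-.1)))
A=cv2.resize(s["pixels"][80:180,160:260],(400,400),interpolation=2);B=cv2.resize(w["pixels"],(400,300))
cv2.imwrite("pics/c4.png",np.hstack([A,cv2.copyMakeBorder(B,0,100,0,0,0)]))
```

```text
[-0.577  0.212  0.152  1.887 -0.036  1.05   1.383] [0.49916536 0.17001375 0.25403708] [ 0.26714719 -0.20916687 -2.88858288] [ 0.04678394 -0.06075721 -0.0678191 ] 0.013112394358529872 102.7724492611408
side: socket (np.float64(208.68777665350547), np.float64(135.32750852942922)) foot (np.float64(208.16671954953404), np.float64(132.00784746895715)) collar (np.float64(207.4673898559922), np.float64(125.1112810585822))
wrist collar (np.float64(249.46809637707722), np.float64(189.66281717972814))
```

View pics/c4.png

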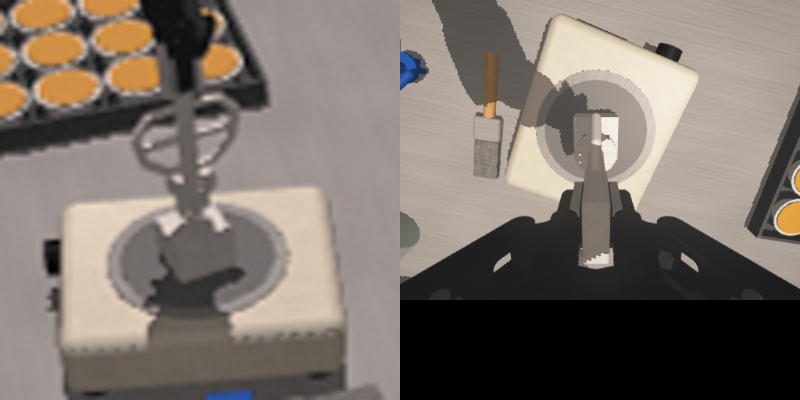

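Request:
apply_moves:
  plan:
    - [[0,0,0,-0.003,0.003,0.01,1],[0,0,0,-0.003,0.003,0.02,1],[0,0,0,-0.003,0.003,0.027,1],[0,0,0,-0.003,0.003,0.031,1],[0,0,0,-0.003,0.003,0.035,1],[0,0,0,-0.003,0.003,0.039,1],[0,0,0,-0.003,0.003,0.043,1],[0,0,0,-0.003,0.003,0.043,1]]

```text
clock: 7.17
tcp_pos: [0.5007, 0.1727, 0.2379]
orientation: [0.351, -3.121, 0.0]
contact_force: [-0.2, -0.1, -3.4]
grip_width: 0.013
```

Run:
```python
from h import *
o=r.get_obs();print(o["tcp_pos"],o["contact_force"],o["moment"],o["grip_width"])
```

```text
[0.50065205 0.17274039 0.23789227] [-0.21912318 -0.11667567 -3.36726296] [-0.02916452 -0.01155623 -0.01121245] 0.012955169422510012
```

Request:
apply_moves:
  plan:
    - [[0,0,0,0.0024,-0.0025,0.004,1],[0,0,0,0.0024,-0.0025,0.008,1],[0,0,0,0.0024,-0.0025,0.012,1],[0,0,0,0.0024,-0.0025,0.016,1],[0,0,0,0.0024,-0.0025,0.02,1],[0,0,0,0.0024,-0.0025,0.024,1],[0,0,0,0.0024,-0.0025,0.024,1]]

```text
clock: 7.75
tcp_pos: [0.4997, 0.1715, 0.228]
orientation: [0.351, -3.121, 0.001]
contact_force: [-1.2, -1.0, -3.0]
grip_width: 0.0129
```

Run:
```python
from h import *
o=r.get_obs();print(o["tcp_pos"],o["contact_force"],o["moment"],o["grip_width"])
```

```text
[0.49971096 0.1715076  0.22801193] [-1.19489055 -0.95934127 -2.98831565] [-0.07681701  0.37894561  0.01192322] 0.012909923958452942
```

Request:
apply_moves:
  plan:
    - [[0,0,0,0,0,0.006,1],[0,0,0,0,0,0.012,1],[0,0,0,0,0,0.018,1],[0,0,0,0,0,0.024,1],[0,0,0,0,0,0.03,1],[0,0,0,0,0,0.036,1],[0,0,0,0,0,0.042,1],[0,0,0,0,0,0.046,1],[0,0,0,0,0,0.046,1],[0,0,0,0,0,0.046,1]]

```text
clock: 8.58
tcp_pos: [0.5001, 0.1716, 0.2106]
orientation: [0.351, -3.122, -0.0]
contact_force: [-3.4, -1.0, 4.4]
grip_width: 0.0132
```

Run:
```python
from h import *
o=r.get_obs();print(o["tcp_pos"],o["contact_force"],o["moment"],o["grip_width"])
```

```text
[0.50005968 0.17160658 0.21062194] [-3.37113254 -0.99463745  4.40243045] [-0.44098941  1.3711577  -0.07767774] 0.013222839721920416
```

Request:
apply_moves:
  plan:
    - [[0,0,0,0.002,0,0.003,1],[0,0,0,0.002,0,0.006,1],[0,0,0,0.002,0,0.009,1],[0,0,0,0.002,0,0.012,1],[0,0,0,0.002,0,0.012,1],[0,0,0,0.002,0,0.012,1]]

```text
clock: 9.08
tcp_pos: [0.5002, 0.1716, 0.2083]
orientation: [-0.35, 3.12, 0.002]
contact_force: [-8.6, -3.6, 22.6]
grip_width: 0.0131
```

Run:
```python
from h import *
o=r.get_obs();print(o["tcp_pos"],o["contact_force"],o["moment"],o["grip_width"])
```

```text
[0.50022052 0.17161894 0.20825931] [-8.64877963 -3.57319051 22.60206469] [-1.07252662  2.58281741 -0.05039165] 0.013137230973988044
```

Run:
```python
from h import *
s=r.grab_frame("side");t=r.grab_frame("top");w=r.grab_frame("wrist");o=r.get_obs();print(o["tcp_pos"],o["contact_force"].round(1),o["moment"].round(2),R.from_rotvec(o["orientation"]).as_matrix()[:,2].round(4))
p=o["tcp_pos"]
print("side px",[np.round(proj(s,(*p[:2],z)),1).tolist() for z in(.108,.116,.15,.20)],"wrist",[np.round(proj(w,(*p[:2],z)),1).tolist() for z in(.116,.15,.2,.2487)])
A=cv2.resize(s["pixels"][95:155,175:245],(490,420),interpolation=2);B=cv2.resize(w["pixels"][130:360,200:300],None,fx=1.82,fy=1.82,interpolation=2)[:420]
B=cv2.copyMakeBorder(B,0,420-B.shape[0],0,0,0);cv2.imwrite("pics/c5.png",np.hstack([A,B]))
```

```text
[0.50019304 0.17160221 0.20824546] [-8.4 -4.2 22.8] [-1.01  2.59 -0.01] [ 0.002   0.0014 -1.    ]
side px [[208.7, 135.3], [208.6, 133.5], [207.8, 125.7], [206.6, 113.9]] wrist [[250.1, 194.7], [250.1, 209.3], [250.1, 241.3], [250.1, 297.7]]
```

View pics/c5.png

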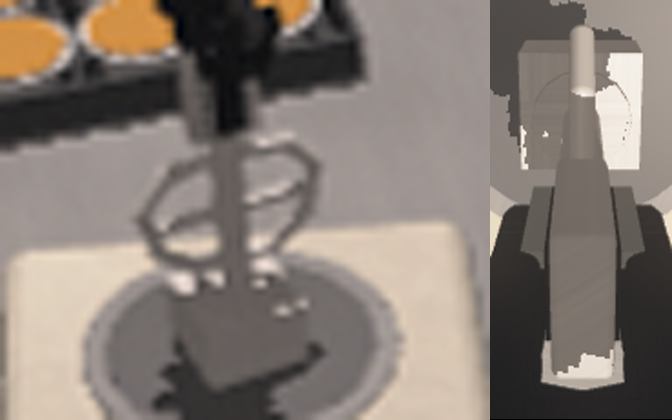

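Request:
apply_moves:
  plan:
    - [[0,0.002,0,0,0,0.001,1],[0,0.004,0,0,0,0.002,1],[0,0.004,0,0,0,0.002,1],[0,0.004,0,0,0,0.002,1],[0,0.004,0,0,0,0.002,1]]

```text
clock: 9.65
tcp_pos: [0.5011, 0.1718, 0.2084]
orientation: [0.35, -3.114, -0.001]
contact_force: [-9.2, -3.9, 26.1]
grip_width: 0.0131
```

Run:
```python
from h import *
o=r.get_obs();print(o["tcp_pos"],o["contact_force"],o["moment"],o["grip_width"],R.from_rotvec(o["orientation"]).as_matrix()[:,2].round(4))
```

```text
[0.50110516 0.17182498 0.2083549 ] [-9.16661158 -3.91493561 26.06435028] [-1.11191027  2.47992876 -0.01054258] 0.013111275392792844 [-8.2e-03 -6.0e-04 -1.0e+00]
```

Request:
apply_moves:
  plan:
    - [[0,-0.002,0,0.002,0,0,1],[0,-0.004,0,0.004,0,0,1],[0,-0.004,0,0.004,0,0,1],[0,-0.004,0,0.004,0,0,1],[0,-0.004,0,0.004,0,0,1]]

```text
clock: 10.07
tcp_pos: [0.4998, 0.1715, 0.2082]
orientation: [-0.35, 3.117, 0.003]
contact_force: [-6.5, -2.6, 24.8]
grip_width: 0.0132
```

Run:
```python
from h import *
o=r.get_obs();print(o["tcp_pos"],o["contact_force"],o["moment"],o["grip_width"],R.from_rotvec(o["orientation"]).as_matrix()[:,2].round(4))
```

```text
[0.49978809 0.1715057  0.20818975] [-6.50972466 -2.63635737 24.7587526 ] [-0.99709558  2.11936267 -0.07562704] 0.013198680940008464 [ 0.0047  0.0024 -1.    ]
```

Request:
apply_moves:
  plan:
    - [[0,0.001,0,0.002,0,0.001,1],[0,0.0015,0,0.004,0,0.002,1],[0,0.0015,0,0.004,0,0.002,1],[0,0.0015,0,0.004,0,0.002,1],[0,0.0015,0,0.004,0,0.002,1],[0,0.0015,0,0.004,0,0.002,1]]

```text
clock: 10.57
tcp_pos: [0.4996, 0.1715, 0.2081]
orientation: [-0.35, 3.119, 0.003]
contact_force: [-5.6, -3.3, 25.8]
grip_width: 0.0131
```

Run:
```python
from h import *
for i in range(2):
    o=r.get_obs();print(o["tcp_pos"],o["contact_force"].round(1),o["moment"].round(2),o["grip_width"],R.from_rotvec(o["orientation"]).as_matrix()[:,2].round(4))
    s=r.grab_frame("side")
w=r.grab_frame("wrist")
A=cv2.resize(s["pixels"][60:260,160:310],(450,600),interpolation=2);B=cv2.resize(w["pixels"][130:230,210:290],(336,420),interpolation=2)
cv2.imwrite("pics/c6.png",np.hstack([A,cv2.copyMakeBorder(B,0,180,0,0,0)]))
```

```text
[0.49959871 0.17146287 0.20814575] [-5.6 -3.3 25.8] [-0.89  1.54 -0.  ] 0.013109646351715826 [ 0.0031  0.0023 -1.    ]
[0.49962739 0.17144889 0.20816765] [-6.6 -3.4 24.8] [-0.91  1.51 -0.05] 0.013122311782766715 [ 0.0031  0.0023 -1.    ]
```

View pics/c6.png

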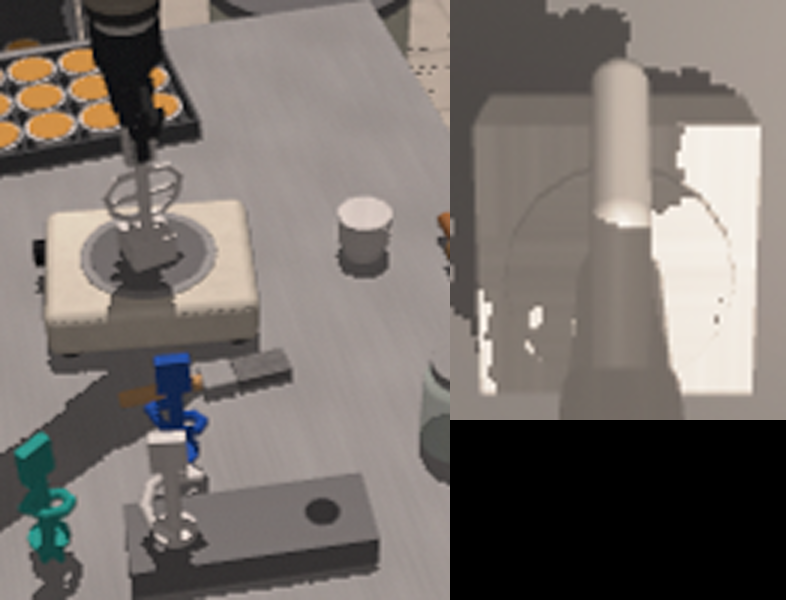

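The collar sits centred on the hub with no visible gap. The hook and the other objects have not moved.

```bash
python3 -c "
from h import *
print(r.hand_in())
o=r.get_obs();print(o['tcp_pos'],o['contact_force'].round(1),o['clock'])"
```

```text
the job is handed in; nothing more can be done
None
the job is handed in; nothing more can be done
```

The flat beater is in the mixer socket, with its collar flush on the hub. I handed the job in at about 10.7 s, still gripping the handle (90 N set) and pressing down.

**What I did:** I gripped the beater by its handle and lifted it out of the rest. I turned it about 20° to match the hub's 12.9° yaw and slid it home.

**Depth:** The TCP stopped at z = 0.2082 m, against the 0.2083 m I had predicted for flush. The vertical force rose sharply there, to about 25 N, more than the spring's 9 N, so the collar is bearing on the hub. In the last picture the collar is centred on the hub with no visible gap. The dough hook, the look-alikes and the other things in view look unmoved; the bowl and the mug were outside that crop.

**What was not clean:** A sideways force of about 7 N and a tool tilt of about 0.2° remained after three small corrections. The ejector travel cannot be read directly, so full seating rests on the depth, the force and the picture.

I viewed 10 pictures.

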